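# Start the kiln from its control box

### The arm

A 6-joint arm with a two-finger parallel gripper is mounted at the origin on the work surface. World frame = base frame: x ahead of the robot, y to its left, z up, the work surface at z = 0. Lengths are in m, angles in rad, forces in N, time in s.
With the tool pointing down it reaches from about 0.325 to 0.85 m from the base axis. Payload 4.4 kg.
Tool frame: the origin (TCP) lies on the centre line of the jaws, within the pads' length; the fingertips stand 25 mm ahead of it and the grasp point (between the pads) lies 6 mm ahead of it; y points along the fingers, z is the direction in which the jaws open and shut, and the axes are right-handed (so a half turn about y gives the same grasp; the last joint's range is limited). The gripper opens to 94 mm and grips with 3 to 60 N. Pads are 16 mm wide; open, the fingers measure 119 mm over their backs; the gripper's body (75 mm by 177 mm) begins 78 mm behind the grasp point.
Start: joints at [-1.31, 0.207, 1.542, -0, 1.393, -0.15], TCP at [0.23, -0.527, 0.23] pointing down, gripper open.
Joint ranges: [-2.73, 2.73], [-0.86, 2.22], [0.23, 2.46], [-1.11, 4.25], [0.08, 2.63], [-2.82, 2.82]. Speed limits (rad/s): [2.79, 2.79, 3.14, 3.14, 3.14, 3.14].

### API

Orientations are given as [roll, pitch, yaw] about the fixed x, y, z axes, in that order (R = Rz(yaw) Ry(pitch) Rx(roll)).
In Python, from plant import ctrl gives the robot as it stands. The module is installed in compiled form; this text tells all that it offers. Calls block until the motion is done:
- ctrl.reach(position, orientation): joint-space move of the TCP to a pose.
- ctrl.move_linear(position, ori=None, max_speed=0.15, max_force=None): straight line of the TCP; ori=None keeps the orientation; max_speed is the mean speed in m/s. With max_force (N) it stops when the force on the tool has changed by that much, and returns True; else False.
- ctrl.move_j(angles): joint-space move.
- ctrl.move_gripper(opening, newtons=None): finger opening in m; newtons is the grip in N (None keeps the last); returns when the fingers have stopped.
- ctrl.dwell(seconds).
- ctrl.ik(position, orientation): joint angles nearest the present ones, or None.
- ctrl.get_obs(): the state.
- ctrl.get_image(name): name is "scene" or "top"; returns (picture, depth): 400x640x3 uint8, blue, green, red; 400x640 float32, m along the optical axis (not along the pixel's ray), 0 where there is no reading.
- ctrl.camera_info(name): a dict with "vfov" (degrees; the focal length in pixels is half the picture's height over the tangent of half this angle, whatever the lens; pixels are square), "cx", "cy" (the principal point, pixels), "k1" (the pictures are not rectified: a ray, as slopes to the right and down, at radius r is drawn at 1 + k1 r^2 times it, then the intrinsics apply), "cam_to_world" (4x4, takes a point from camera to world coordinates). Camera axes: x right, y down, z forward; pixel columns grow to the right and rows downward; lengths in m; the calibration is good to about 2 mm. A picture is of the moment at which its call begins. camera_info takes no time and is no camera call.
A pose or a line that the arm cannot do raises ctrl.MotionError and nothing moves.
- ctrl.finish_job(): hands the job in, once; it reports no verdict.
The state is a dict: "time_s": time; "joints": joint angles; "dq": joint speeds; "effort": joint torques, N m; "eef_pos": TCP position; "tcp_rot": TCP orientation; "wrist_force": force on the tool from outside, world axes, zero at the start; "wrist_torque": the same for the moment, N m; "opening": finger opening in m.
Only numpy, scipy, OpenCV 4.12 (cv2) and the standard library are available. Lean on these libraries where they do the work, as an engineer would, in place of code of your own. Each camera call takes 0.05 s, during which the arm holds its last target.

### The job

Start the kiln at its control box by pressing its controls in this order, picking nothing up: first switch the rocker over by pressing its raised end right down, then push the square key fully home, where it stays, and then press the large round button all the way in and let it spring back. Do not press the small round button, and leave the pots and other loose things around the controls where they stand.

Things in the scene. Friction and masses are not known exactly. Their poses are not given: they have to be found in the camera images.
- console: Kiln control box: mid grey, fixed, 270 x 250 mm, level top 60 mm above the table. Origin on the table; it spans -115 to +155 mm along its x (which points to the display strip, away from the robot at yaw 0) and 125 mm either side along y; z up. Yaw within 0.4 rad. Its four off-white controls on black bases stand square to it, 94 mm apart along x, 110 mm along y; their places are swapped about.
- rocker (a joint): Rocker switch, a shallow V of two halves each 30 mm long and 32 mm wide on a 66 x 52 mm black base, hinged across the middle. 0 = off: the half towards the box's +x (display side) is raised by 24 degrees, the other half is level. 0.42 rad = fully over: the raised half has become level. About 3 to 4 N pressed 19 mm from the hinge moves it; it stays where it is left.
- rocker_press (a point): Where to press the rocker: on the middle of the upper face of its raised half, 19 mm from the hinge; moves with the rocker. When off it is 87 mm above the table, with the rocker fully over it is 80 mm above the table (20 mm above the box top).
- key (a joint): Square latching key, 36 x 36 mm, on a 56 mm square black base. Slides straight down: 0 = out, 0.007 m = fully home. Takes about 5 to 6 N all the way; it stays where it is left and does not spring back.
- key_top (a point): Centre of the top face of the square key: 84 mm above the table when out, 77 mm when home. Moves with the key.
- start (a joint): Large round spring button, 46 mm in diameter on a round black base 62 mm in diameter. 0 = out, 0.006 m = fully in, which takes 6 N (about 2 N to begin). Springs back when let go.
- start_top (a point): Centre of the top face of the large round button: 82 mm above the table when out, 76 mm when fully in. Moves with the button.
- small (a joint): Small round spring button, 26 mm in diameter on a round black base 42 mm in diameter; not to be pressed. 0 = out, 0.006 m = fully in, which takes 4 N.
- small_top (a point): Centre of the top face of the small round button: 82 mm above the table when out.
- prop: Terracotta kiln prop, an upright loose cylinder 28 mm in diameter and 45 mm tall, standing on the display strip of the box beside the display (top 105 mm above the table). Origin at the centre of its underside. Bystander.
- bowl: Loose terracotta bowl, 90 mm in diameter, 45 mm tall, on the table beside the box. Origin at the centre of its underside. Bystander.
- beaker: Loose blue glazed beaker, 64 mm in diameter, 70 mm tall, on the table on the other side of the box. Origin at the centre of its underside. Bystander.
- banding: Loose small steel banding wheel (round stand), 110 mm in diameter, 40 mm tall, on the table beyond the bowl. Origin at the centre of its underside. Bystander.

How it is judged:
On the way, in this order (a step that is already met when the one before it is completed fails the run):
1. the rocker is switched over while the square key and the large button are still out (value of joint rocker above 0.36 rad and value of joint key below 0.003 m and value of joint start below 0.002 m), for 0.1 s.
2. the square key is pushed home with the rocker over (value of joint rocker above 0.36 rad and value of joint key above 0.0055 m and value of joint start below 0.002 m), for 0.1 s.
3. the large round button is pressed in with the rocker over and the key home (value of joint rocker above 0.36 rad and value of joint key above 0.0055 m and value of joint start above 0.0048 m), for 0.05 s.
At the end, for the whole second after the job is handed in: Rocker over (at least 0.36 of 0.42 rad), square key home (at least 5.5 of 7 mm), large and small round buttons out again (within 1 mm); prop, bowl, beaker and banding wheel upright, at rest and within 20 mm of where they began (value of joint rocker above 0.36 rad and value of joint key above 0.0055 m and value of joint each of start, small below 0.001 m and distance of each of prop, bowl, beaker, banding from where it was at the start of the episode below 0.02 m and angle between each of prop, bowl, beaker, banding's own z axis and vertical below 0.2 rad and linear speed of each of prop, bowl, beaker, banding below 0.02 m/s); the robot touches nothing.
It fails at once if the square key is pushed in before the rocker is over (value of joint key above 0.004 m and value of joint rocker below 0.3 rad).
It fails at once if the large round button is pressed before the square key is home (value of joint start above 0.0035 m and value of joint key below 0.005 m).
It fails at once if the small round button is pressed (value of joint small above 0.003 m).
It fails at once if a loose thing is lifted, carried, pushed away or tipped (distance of any of prop, bowl, beaker, banding from where it was at the start of the episode above 0.02 m or angle between any of prop, bowl, beaker, banding's own z axis and vertical above 0.35 rad).
It also fails if it takes over 45 s, if anything falls off the work surface, if the arm or the gripper's body presses on something with over 40 N, if the wrist force passes 120 N, or if a joint passes its speed limit or range.

## Working session

There is one attempt and no reset: what is moved stays moved. The work goes in short steps, each a Python script; the robot and the scene stay as the last script left them, time stands still between calls to the robot, and variables do not carry over. Pictures are saved under pics/ and viewed, and the job is handed in when it is done.

```bash
mkdir -p pics; python3 - <<'E'
from plant import ctrl
import cv2,numpy as np
for n in("top","scene"):
    im,d=ctrl.get_image(n); cv2.imwrite(f"pics/{n}0.png",im); np.savez(f"{n}0.npz",im=im,d=d)
    print(n,ctrl.camera_info(n))
o=ctrl.get_obs();print(o)
E
```

```text
top {'vfov': 53.693701902037, 'cx': 317.7107431095954, 'cy': 201.5406158500274, 'k1': -0.03407007337162249, 'cam_to_world': array([[-0.00466116, -0.97556527,  0.21966036,  0.35271802],
       [-0.99997929,  0.00357253, -0.00535292,  0.11396467],
       [ 0.00443738, -0.21968076, -0.97556172,  1.21273577],
       [ 0.        ,  0.        ,  0.        ,  1.        ]])}
scene {'vfov': 45.67154682928253, 'cx': 314.8623207385482, 'cy': 201.522515989235, 'k1': -0.05889696021595512, 'cam_to_world': array([[ 0.79449939,  0.44239004, -0.41600694,  1.02538737],
       [ 0.60699908, -0.55826684,  0.56558841, -0.49580018],
       [ 0.0179678 , -0.70187547, -0.71207301,  0.84228196],
       [ 0.        ,  0.        ,  0.        ,  1.        ]])}
{'time_s': 0.1, 'joints': array([-1.31054969e+00,  2.07354443e-01,  1.54277705e+00, -6.75570281e-05,
        1.39346677e+00, -1.50515286e-01]), 'dq': array([-0.00026286, -0.00014847, -0.00188521, -0.00038779,  0.00038356,
        0.00013143]), 'effort': array([-2.93334469e-04, -3.71866035e+01, -2.82292771e+01,  6.99534360e-02,
        3.11177492e-02, -6.38338338e-05]), 'eef_pos': array([ 0.22939262, -0.52654217,  0.22941184]), 'tcp_rot': array([-1.57278922e+00,  2.35012972e-04, -2.73081898e+00]), 'wrist_force': array([0.0562274 , 0.50552426, 0.39187744]), 'wrist_torque': array([ 0.02274095, -0.03064821, -0.02007569]), 'opening': 0.09412161016725223}
```

View pics/top0.png

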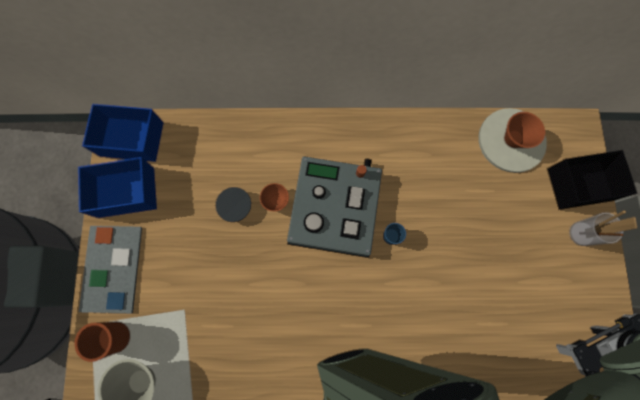

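View pics/scene0.png

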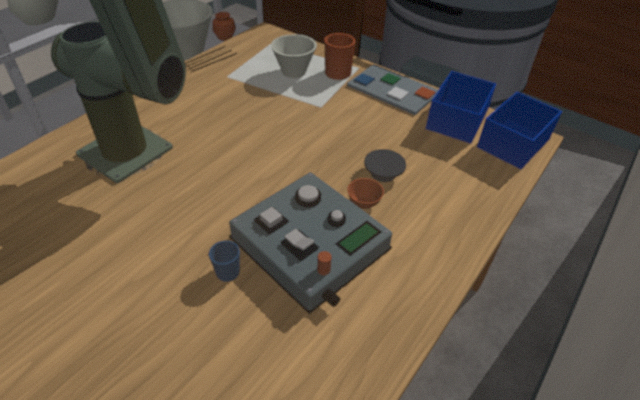

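The top view shows the box with its display strip at the top. The small button is at about (319,192), the rocker at (356,198), the key at (351,229) and the large button at (314,222). The prop is at (362,171). Next I'll measure these in both views.

```bash
cat >h.py <<'E'
import numpy as np,cv2
from plant import ctrl
def cast(n,px,z):
    c=ctrl.camera_info(n); f=200/np.tan(np.radians(c['vfov']/2))
    K=np.array([[f,0,c['cx']],[0,f,c['cy']],[0,0,1.]])
    u=cv2.undistortPoints(np.array(px,float).reshape(-1,1,2),K,np.array([c['k1'],0,0,0.]))[:,0]
    T=c['cam_to_world']; r=np.c_[u,np.ones(len(u))]@T[:3,:3].T
    o=T[:3,3]; return o+r*((z-o[2])/r[:,2])[:,None]
E
python3 - <<'E'
from h import *
for n,box in(("top",(285,150,385,258)),("scene",(225,170,395,300))):
    im=np.load(n+"0.npz")["im"]; x0,y0,x1,y1=box
    big=cv2.resize(im[y0:y1,x0:x1],None,fx=5 if n=='top' else 4,fy=5 if n=='top' else 4,interpolation=cv2.INTER_CUBIC); cv2.imwrite(f"pics/{n}_crop.png",big)
    hsv=cv2.cvtColor(im,cv2.COLOR_BGR2HSV)
    m=((hsv[...,2]>125)&(hsv[...,1]<60)).astype(np.uint8); k=np.zeros_like(m);k[y0:y1,x0:x1]=1;m*=k
    N,l,s,c=cv2.connectedComponentsWithStats(m)
    for i in range(1,N):
        if s[i,4]>15:
            p=cast(n,c[i],.083)[0]; print(n,c[i].round(1),s[i],p.round(4))
    # grey box outline
E
```

```text
top [355.4 196.5] [350 187  12  20 178] [ 0.6218 -0.0031  0.083 ]
top [318.1 190.6] [315 188   7   6  36] [0.6401 0.1063 0.083 ]
top [313.  221.6] [306 215  15  14 156] [0.5477 0.1218 0.083 ]
top [350.6 227.4] [345 222  12  12 125] [0.5302 0.0132 0.083 ]
scene [307.9 191.4] [299 185  19  14 190] [0.5496 0.1232 0.083 ]
scene [270.5 214.4] [261 207  20  16 170] [0.5298 0.0157 0.083 ]
scene [337.  213.8] [332 210  10   8  60] [0.6426 0.1075 0.083 ]
scene [297.9 238.3] [286 229  27  19 245] [ 6.196e-01 -3.000e-04  8.300e-02]
```

View pics/top_crop.png

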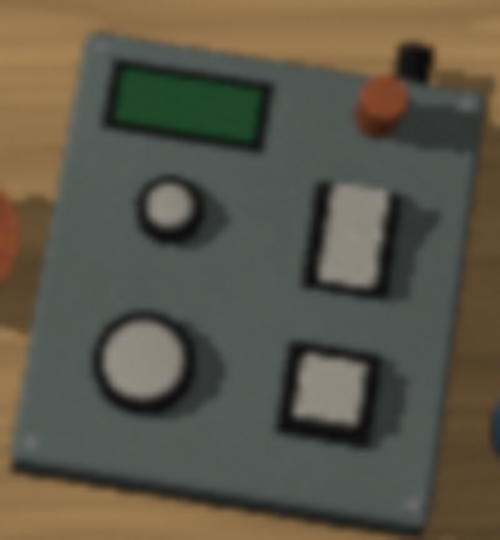

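View pics/scene_crop.png

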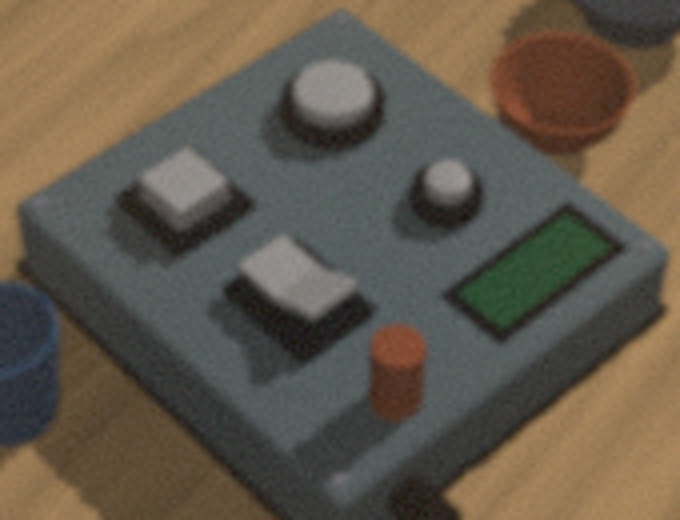

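Both views agree within about 3 mm. The spacings are 94 and 109.5 mm, as specified, and the yaw is about -0.165. I'll check the prop, then plan.

```bash
cat >>h.py <<'E'
yaw=-0.165; ex=np.array([np.cos(yaw),np.sin(yaw)]); ey=np.array([-ex[1],ex[0]])
START=np.array([.5487,.1225]); KEY=np.array([.530,.0145]); HINGE=KEY+.094*ex; ROCK=HINGE+.019*ex
E
python3 - <<'E'
from h import *
print(HINGE,ROCK,"prop",cast("top",[285+383/5,150+104/5],.1),cast("scene",[225+398/4,170+342/4],.105))
print("rocker base corners", [( (cast("top",[[285+a/5,150+b/5]],.07)[0,:2]-HINGE)@np.c_[ex,ey]).round(3) for a,b in((320,180),(398,192),(387,297),(305,285))])
for y in(yaw,yaw+np.pi,yaw-np.pi):
  for p in(ROCK,KEY,START): print(y,ctrl.ik([*p,.23],[-np.pi/2,0,y]))
E
```

```text
[ 0.62272333 -0.00093972] [ 0.64146527 -0.00406051] prop [[ 0.69548009 -0.02167539  0.1       ]] [[ 0.69979195 -0.01664195  0.105     ]]
rocker base corners [array([0.032, 0.02 ]), array([ 0.032, -0.027]), array([-0.033, -0.029]), array([-0.033,  0.02 ])]
-0.165 [-0.14111486  0.34623461  1.36657443  0.          1.42878361 -1.54691118]
-0.165 [-0.1359539   0.11189427  1.65156631  0.          1.37813208 -1.54175023]
-0.165 [ 0.06572169  0.17998932  1.57395182  0.          1.38765151 -1.34007464]
2.976592653589793 [-1.41114856e-01  3.46234615e-01  1.36657443e+00 -4.44089210e-16
  1.42878361e+00  1.59468147e+00]
2.976592653589793 [-1.35953899e-01  1.11894266e-01  1.65156631e+00 -4.44089210e-16
  1.37813208e+00  1.59984243e+00]
2.976592653589793 [ 6.57216882e-02  1.79989323e-01  1.57395182e+00 -4.44089210e-16
  1.38765151e+00  1.80151802e+00]
-3.306592653589793 [-1.41114856e-01  3.46234615e-01  1.36657443e+00 -4.44089210e-16
  1.42878361e+00  1.59468147e+00]
-3.306592653589793 [-1.35953899e-01  1.11894266e-01  1.65156631e+00 -4.44089210e-16
  1.37813208e+00  1.59984243e+00]
-3.306592653589793 [ 6.57216882e-02  1.79989323e-01  1.57395182e+00 -4.44089210e-16
  1.38765151e+00  1.80151802e+00]
```

The rocker base corners match (±33 mm by ±25 mm, a few mm off laterally). The prop stands 55 mm beyond the press point, so it is clear. Pressing the rocker now.

```bash
python3 - <<'E'
from h import *
O=[-np.pi/2,0,yaw]
ctrl.move_gripper(0.0,20)
ctrl.reach([*ROCK,.23],O)
o=ctrl.get_obs(); print(o['time_s'],o['eef_pos'],o['tcp_rot'],o['wrist_force'],o['opening'])
ctrl.move_linear([*ROCK,.125],max_speed=.1)
hit=ctrl.move_linear([*ROCK,.025+.0785],max_speed=.02,max_force=14)
o=ctrl.get_obs(); print(hit,o['time_s'],o['eef_pos'],o['wrist_force'])
ctrl.dwell(.2); o=ctrl.get_obs(); print(o['eef_pos'],o['wrist_force'])
ctrl.move_linear([*ROCK,.20],max_speed=.12)
ctrl.reach([*KEY,.20],O)
for n in("scene","top"):
    im,_=ctrl.get_image(n)
    c=im[150:258,285:385] if n=="top" else im[170:300,225:395]
    cv2.imwrite(f"pics/{n}_r.png",cv2.resize(c,None,fx=4,fy=4,interpolation=cv2.INTER_CUBIC))
print(ctrl.get_obs()['time_s'])
E
```

```text
3.8833 [ 0.64143621 -0.00513623  0.23002461] [-1.57112320e+00 -3.97909503e-05 -1.66558306e-01] [ 0.1496251  -0.10716116 -0.6153601 ] 5.72303763753389e-06
False 6.3083 [ 0.64253857 -0.00424271  0.10520549] [ 1.47243012 -0.71884591  8.91140712]
[ 0.64256652 -0.00425326  0.10523722] [ 1.055137   -0.12420377  8.54555498]
8.0917
```

View pics/scene_r.png

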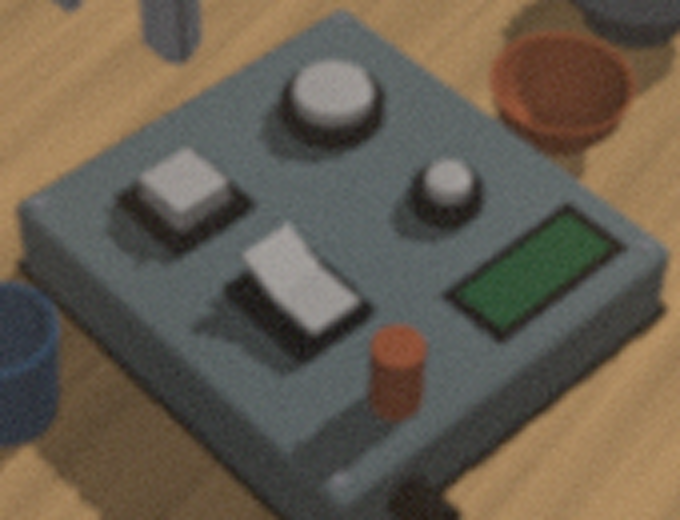

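The rocker has switched: its display half at crop (320,300) is now level and its near half at (285,250) is raised. The tip stopped at 80.2 mm under 9 N. Next is the key.

```bash
python3 - <<'E'
from h import *
O=[-np.pi/2,0,yaw]
ctrl.move_linear([*KEY,.122],max_speed=.1)
hit=ctrl.move_linear([*KEY,.0985],max_speed=.02,max_force=20)
ctrl.dwell(.25); o=ctrl.get_obs(); print(hit,o['time_s'],o['eef_pos'],o['wrist_force'])
ctrl.move_linear([*KEY,.20],max_speed=.12)
ctrl.reach([*START,.20],O)
im,_=ctrl.get_image("scene")
cv2.imwrite(f"pics/scene_k.png",cv2.resize(im[150:300,225:395],None,fx=4,fy=4,interpolation=cv2.INTER_CUBIC))
print(ctrl.get_obs()['time_s'])
E
```

```text
True 10.2833 [0.52994277 0.01450944 0.10213624] [-1.59994883  1.03977516  4.68527289]
11.8167
```

View pics/scene_k.png

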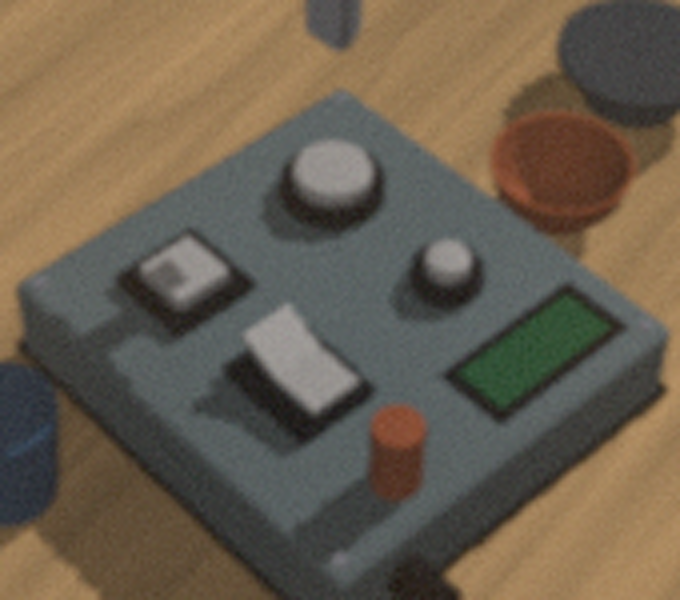

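The key at crop (182,268) now sits low in its base. The move stopped on force with the tip at 77.1 mm, and home is 77. Next is the large button.

```bash
python3 - <<'E'
from h import *
O=[-np.pi/2,0,yaw]
ctrl.move_linear([*START,.120],max_speed=.1)
hit=ctrl.move_linear([*START,.0975],max_speed=.02,max_force=22)
o=ctrl.get_obs(); print(hit,o['time_s'],o['eef_pos'],o['wrist_force'])
ctrl.dwell(.25); o=ctrl.get_obs(); print(o['eef_pos'],o['wrist_force'])
ctrl.move_linear([*START,.23],max_speed=.12)
ctrl.reach([.35,-.3,.25],O); ctrl.dwell(.3)
for n,b in(("scene",(140,300,205,415)),("top",(145,260,205,415))):
    im,_=ctrl.get_image(n)
    cv2.imwrite(f"pics/{n}_f.png",cv2.resize(im[b[0]:b[1],b[2]:b[3]],None,fx=3.7,fy=3.7,interpolation=cv2.INTER_CUBIC))
o=ctrl.get_obs(); print(o['time_s'],o['eef_pos'],o['wrist_force'])
E
```

```text
True 13.775 [0.54866575 0.12253172 0.1014419 ] [-1.90562607  0.14281414  5.78305886]
[0.54866743 0.12253427 0.10141958] [-1.36298212 -0.17551008  5.53186049]
17.3583 [ 0.35021222 -0.29978806  0.2499634 ] [ 0.31126222  1.06161087 -0.15990557]
```

View pics/scene_f.png

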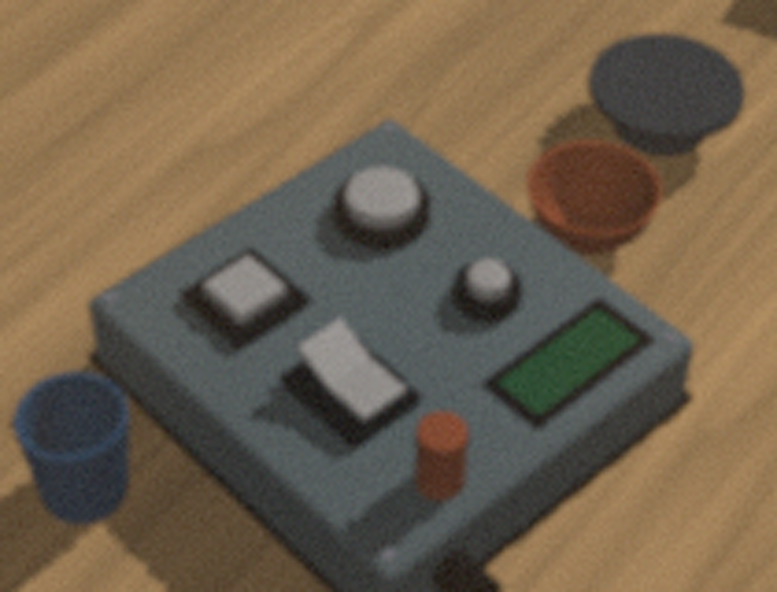

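View pics/top_f.png

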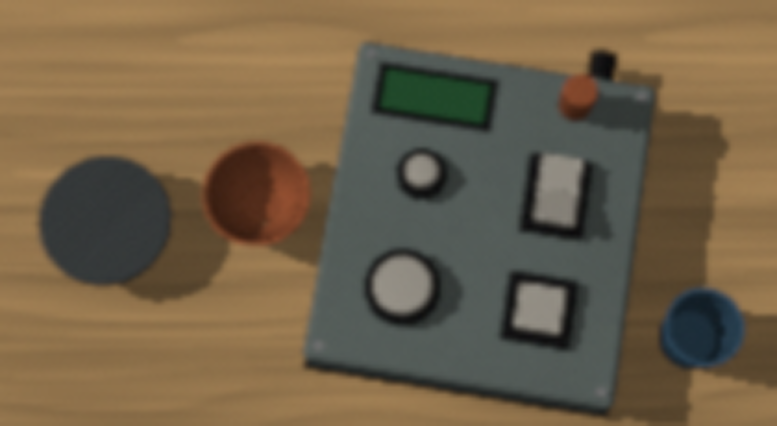

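The rocker is over, the key is in, both round buttons are out and the bystanders are in place. After the force stop, though, the large button settled at about 5.6 mm of 6 (5.5 N), which is a thin margin. Pressing it again is harmless, so I'll repeat it more firmly without the force stop.

```bash
python3 - <<'E'
from h import *
O=[-np.pi/2,0,yaw]
ctrl.reach([*START,.23],O)
ctrl.move_linear([*START,.120],max_speed=.1)
ctrl.move_linear([*START,.0985],max_speed=.02)
ctrl.dwell(.3); o=ctrl.get_obs(); print(o['time_s'],o['eef_pos'],o['wrist_force'])
ctrl.move_linear([*START,.23],max_speed=.12)
ctrl.reach([.35,-.3,.25],O); ctrl.dwell(.4)
b=cv2.imread("pics/scene_f.png")
im,_=ctrl.get_image("scene"); cv2.imwrite("pics/scene_g.png",cv2.resize(im[140:300,205:415],None,fx=3.7,fy=3.7,interpolation=cv2.INTER_CUBIC))
im0=np.load("scene0.npz")["im"]
d=cv2.absdiff(cv2.GaussianBlur(im,(5,5),0),cv2.GaussianBlur(im0,(5,5),0)).max(2)
# bystander regions: bowl, banding, prop, beaker; large/small buttons
for k,(x,y,r) in dict(bowl=(365,193,18),band=(385,163,20),prop=(324,262,12),beaker=(226,260,20),start=(308,192,12),small=(337,215,8)).items():
    print(k,d[y-r:y+r,x-r:x+r].max(),d[y-r:y+r,x-r:x+r].mean().round(1))
print(ctrl.get_obs()['time_s'])
E
```

```text
21.8417 [0.54875778 0.12250751 0.10108178] [-6.40724794 -1.06954356 15.37173687]
bowl 4 1.5
band 4 1.5
prop 4 1.4
beaker 4 1.4
start 5 1.3
small 4 1.4
25.25
```

View pics/scene_g.png

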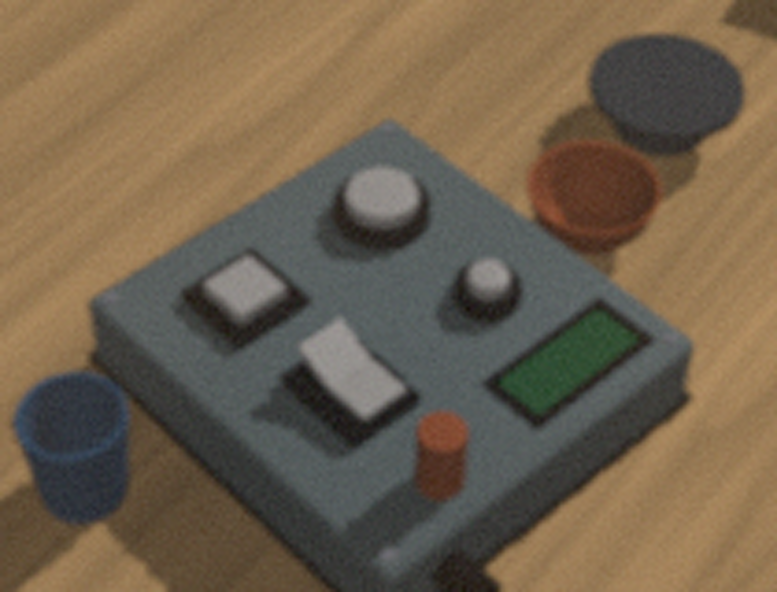

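The second press went fully in: the tip reached 76.1 mm under 15 N. The picture shows the rocker over at (355,370), the key home at (245,290), both round buttons out, and nothing displaced. Handing in.

```bash
python3 -c "
from plant import ctrl
ctrl.finish_job(); print(ctrl.get_obs()['time_s'])"
```

```text
the job is handed in; nothing more can be done
the job is handed in; nothing more can be done
```

The kiln's controls were pressed in the required order with the gripper closed, and the job was handed in at about 25 s of the 45 s allowed. No verdict is reported.

| Control | Fingertip height reached | Expected at end of travel | Force |
|---|---|---|---|
| Rocker | 80.2 mm | 80 mm | about 9 N |
| Square key | 77.1 mm | 77 mm | 20 N force stop, then 4.7 N |
| Large button, first press | 76.4 mm | 76 mm | 22 N force stop, then 5.5 N |
| Large button, second press | 76.1 mm | 76 mm | about 15 N |

- **Second press:** the first press of the large button settled at about 5.6 of 6 mm. That was enough but with a thin margin, so I pressed it again without the force stop.
- **Final checks:** the last picture shows the rocker over and the key home. In that view the two round buttons and all four loose things differ from the start only by image noise. The arm was parked clear of everything.
- **Small disagreements:** the two cameras differed by up to about 3 mm on the control positions. The rocker base corners read about 4 mm off sideways. Both were within what the presses could tolerate.

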